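Pack the covered pigment pots into the carrying tray

ROBOT

A 6-joint arm with a two-finger parallel gripper is mounted at the origin on the work surface. World frame = base frame: x ahead of the robot, y to its left, z up, the work surface at z = 0. Lengths are in m, angles in rad, forces in N, time in s.
With the tool pointing down it reaches from about 0.425 to 0.95 m from the base axis. Payload 3.5 kg.
Tool frame: the origin (TCP) lies midway between the tips of the shut fingers; the grasp point (between the pads) lies 19 mm behind it; z points along the fingers, y is the line along which they close (so a half turn about z gives the same grasp; the last joint's range is limited). The gripper opens to 85 mm and grips with 20 to 120 N. Pads are 22 mm wide; open, the fingers measure 114 mm over their backs; the gripper's body (76 mm by 85 mm) begins 54 mm behind the grasp point. The pads swing forward as they close: fully open they stand 13 mm farther back than shut.
Start: joints at [1.075, 0.286, 1.577, -0, 1.279, -0.15], TCP at [0.229, 0.635, 0.231] pointing down, gripper open.
Joint ranges: [-2.77, 2.77], [-0.9, 2.22], [0.21, 2.48], [-1.53, 4.67], [0.24, 2.81], [-2.84, 2.84]. Speed limits (rad/s): [2.79, 2.79, 3.14, 3.14, 3.14, 3.14].

INTERFACE

Orientations are given as a unit quaternion [x, y, z, w].
In Python, from plant import ctrl, cams, order gives the robot as it stands.
- The arm moves only by the tool move_arm, never from a script. Its argument "plan" is one flat list of numbers, 7 for each row, row after row: the shift along the world's x, y, z in mm, then the turn, a rotation vector about the world's x, y, z in degrees, then the finger opening in mm, from 0 to 85.4. A call has 1 to 12 rows; each row shifts and turns the commanded pose from where the row before left it; what a row does not reach is not made up. A row lasts 1/10 s, in which the tool goes at most 50 mm and 8.59 degrees, less where a joint would pass 70% of its speed; a pose out of reach is approached as far as the arm can. A call is refused whole if a number of a shift passes 50 or a number of a turn 8.59, either way. A call with a gripper value outside its range is refused whole. The fingers move at their own pace and stop on an object; "newtons" is the grip in N (left out, the last holds). Time passes only in rows, so rows that do not move let the fingers close. It gives the time, the measured TCP pose, the force, the opening and the grip force at its end, in the units of the state.
- ctrl.get_state(): the state, without advancing time (a new reading comes with each control period).
- cams.read_camera(name): name is "scene" or "top" or "wrist"; returns a dict with "color" (384x512x3 uint8, red, green, blue), "fov_y" (degrees; the focal length in pixels is half the picture's height over the tangent of half this angle, whatever the lens; pixels are square), "cx", "cy" (the principal point, pixels), "k1" (the pictures are not rectified: a ray, as slopes to the right and down, at radius r is drawn at 1 + k1 r^2 times it, then the intrinsics apply), "origin" and "orientation" of the camera in the world; the wrist camera has in their place "T_tool_cam" (4x4, takes a point from camera to tool coordinates, whose origin is the TCP and whose axes are the flange's). Camera axes: x right, y up, looking along -z (the intrinsics and any distortion apply to the point x, -y, -z); pixel columns grow to the right and rows downward; lengths in m; the calibration is good to about 2 mm. A picture is of the moment at which its call begins: read the wrist's pose just before it. There is no depth.
- order.sign_off(): hands the job in; it is judged then, once.
The state is a dict: "time": time; "qpos": joint angles; "dq": joint speeds; "joint_efforts": joint torques, N m; "eef_pos": TCP position; "tcp_rot": TCP orientation; "contact_force": force on the tool from outside, world axes, zero at the start; "wrist_torque": the same for the moment, N m; "opening": opening from 0.0 (shut) to 1.0 (fully open); "finger_force": force on a finger pad.
Only numpy, scipy, OpenCV 4.12 (cv2) and the standard library are available. Lean on these libraries where they do the work, as an engineer would, in place of code of your own. Each camera call takes 0.05 s, during which the arm holds its last target. There are 200 camera calls.

TASK

Pack the four pots with lids (large round, small round, square, oblong) into the wooden tray, each standing upright, fully down in the recess of its own shape and size. Set them down without dropping or toppling any. The two open pots without lids are still drying: leave them where they stand.

Things in the scene. Friction and masses are not known exactly. Their poses are not given: they have to be found in the camera images.
- pot_large_round: Large round covered pot, 56 mm diameter. Terracotta body with a flat pale wooden lid fixed on it, lid top 48 mm above the underside; in the middle of the lid a round upright wooden knob 20 mm across rises from 48 to 76 mm: the grip. Origin: centre of the underside, z up. Loose, stands upright on the table at the start, 0.1 to 0.3 kg.
- pot_small_round: Small round covered pot, 36 mm diameter. Terracotta body with a flat pale wooden lid fixed on it, lid top 48 mm above the underside; in the middle of the lid a round upright wooden knob 20 mm across rises from 48 to 76 mm: the grip. Origin: centre of the underside, z up. Loose, stands upright on the table at the start, 0.1 to 0.3 kg.
- pot_square: Square covered pot, 50 x 50 mm, sides along x and y. Terracotta body with a flat pale wooden lid fixed on it, lid top 48 mm above the underside; in the middle of the lid an upright wooden bar knob rises from 48 to 76 mm, 32 mm long along x and 14 mm thick along y: the grip. Origin: centre of the underside, z up. Loose, stands upright on the table at the start, 0.1 to 0.3 kg.
- pot_oblong: Oblong covered pot, 76 mm along x by 40 mm along y. Terracotta body with a flat pale wooden lid fixed on it, lid top 48 mm above the underside; in the middle of the lid an upright wooden bar knob rises from 48 to 76 mm, 32 mm long along x and 14 mm thick along y: the grip. Origin: centre of the underside, z up. Loose, stands upright on the table at the start, 0.1 to 0.3 kg.
- open_round: Open round terracotta pot without lid or knob, 56 mm diameter, 48 mm high, hollow; stays where it stands. Origin: centre of the underside, z up. Loose, stands upright on the table at the start, 0.1 to 0.3 kg.
- open_square: Open square terracotta pot without lid or knob, 50 x 50 x 48 mm, hollow; stays where it stands. Origin: centre of the underside, z up. Loose, stands upright on the table at the start, 0.1 to 0.3 kg.
- seat_large_round: Place of the large round pot. Pale board 110 x 110 x 18 mm, fixed on the floor of a dark tray, with one recess right through its middle: the pot stands on the tray floor. Origin: centre of the recess at that floor, 6 mm above the table; z up. Recess: round, 72 mm diameter. Four boards, shuffled, lie two by two, centres 113 mm apart; the tray is 240 mm square with walls 32 mm high, fixed.
- seat_small_round: Place of the small round pot. Pale board 110 x 110 x 18 mm, fixed on the floor of a dark tray, with one recess right through its middle: the pot stands on the tray floor. Origin: centre of the recess at that floor, 6 mm above the table; z up. Recess: round, 52 mm diameter. Four boards, shuffled, lie two by two, centres 113 mm apart; the tray is 240 mm square with walls 32 mm high, fixed.
- seat_square: Place of the square pot. Pale board 110 x 110 x 18 mm, fixed on the floor of a dark tray, with one recess right through its middle: the pot stands on the tray floor. Origin: centre of the recess at that floor, 6 mm above the table; z up. Recess: square, 66 x 66 mm, sides along x and y. Four boards, shuffled, lie two by two, centres 113 mm apart; the tray is 240 mm square with walls 32 mm high, fixed.
- seat_oblong: Place of the oblong pot. Pale board 110 x 110 x 18 mm, fixed on the floor of a dark tray, with one recess right through its middle: the pot stands on the tray floor. Origin: centre of the recess at that floor, 6 mm above the table; z up. Recess: 92 mm along x by 56 mm along y. Four boards, shuffled, lie two by two, centres 113 mm apart; the tray is 240 mm square with walls 32 mm high, fixed.
Things that resemble listed ones, but are neither listed nor needed, are in the scene too. Leave any pink or red look-alike of the pot_oblong alone. What is shaped like the open_square but purple is not meant.

How it is judged:
By the outcome, as a careful person would: the job done as asked, in the order asked, and still so for the second after the job is handed in, with the robot touching nothing.
It also fails if it takes over 120 s, if anything falls off the work surface, if the arm or the gripper's body presses on something with over 40 N, if the wrist force passes 120 N, or if a joint passes its speed limit or range.

## Working session

There is one attempt and no reset: what is moved stays moved. The work goes in short steps, Python scripts to look and compute and a tool call to move; the robot and the scene stay as the last step left them, time stands still between calls to the robot, and variables do not carry over. Pictures are saved under pics/ and viewed, at most 14 in all, crops included, and the job is handed in when it is done.

Besides the shell and the picture viewer there is one more tool, called after "Emit:" as a command line: name --argument value ..., lists and objects as JSON in quotes. move_arm: Moves the arm, as the interface text tells. Its arguments: {"type":"object","properties":{"plan":{"type":"array","items":{"type":"number"}},"newtons":{"type":"number"}},"required":["plan"]}

```bash
ls; mkdir -p pics; cat > h.py <<'E'
import numpy as np, cv2
from plant import ctrl, cams, order
from scipy.spatial.transform import Rotation as R
def shot(name, fn=None):
    s=ctrl.get_state(); c=cams.read_camera(name)
    if name=='wrist':
        T=np.eye(4); T[:3,:3]=R.from_quat(s['tcp_rot']).as_matrix(); T[:3,3]=s['eef_pos']; T=T@np.array(c['T_tool_cam'])
    else:
        T=np.eye(4); T[:3,:3]=R.from_quat(c['orientation']).as_matrix(); T[:3,3]=c['origin']
    c['T']=T; h=c['color'].shape[0]; f=h/2/np.tan(np.radians(c['fov_y']/2))
    c['K']=np.array([[f,0,c['cx']],[0,f,c['cy']],[0,0,1.]])
    if fn: cv2.imwrite('pics/'+fn,c['color'][:,:,::-1])
    return c
def ray(c,uv,z):
    p=cv2.undistortPoints(np.array(uv,float).reshape(-1,1,2),c['K'],np.array([c['k1'],0,0,0.])).reshape(-1,2)
    d=np.c_[p[:,0],-p[:,1],-np.ones(len(p))]@c['T'][:3,:3].T; o=c['T'][:3,3]
    return o+d*((z-o[2])/d[:,2])[:,None]
def pix(c,P):
    q=(np.atleast_2d(P)-c['T'][:3,3])@c['T'][:3,:3]; q=q*[1,-1,-1]
    return cv2.projectPoints(q,np.zeros(3),np.zeros(3),c['K'],np.array([c['k1'],0,0,0.]))[0].reshape(-1,2)
E
python3 - <<'E'
from h import *
for n in ['scene','top','wrist']:
    c=shot(n,n+'0.png'); print(n,c['T'].round(3).tolist(),c['fov_y'],c['k1'],c['cx'],c['cy'])
s=ctrl.get_state(); print(s)
E
```

```text
pics
scene [[0.862, -0.41, 0.296, 0.95], [0.506, 0.691, -0.516, -0.891], [0.007, 0.595, 0.804, 1.245], [0.0, 0.0, 0.0, 1.0]] 43.19513425087208 0.07276090385028314 255.0919425944317 186.7655968269051
top [[-0.021, 0.992, -0.123, 0.319], [-1.0, -0.02, 0.006, -0.13], [0.003, 0.123, 0.992, 1.577], [0.0, 0.0, 0.0, 1.0]] 46.79494179563535 -0.1412787137734337 255.48063878181003 187.02264893752783
wrist [[0.339, -0.892, -0.298, 0.152], [0.941, 0.322, 0.107, 0.663], [0.0, -0.316, 0.949, 0.374], [0.0, 0.0, 0.0, 1.0]] 62.179469366721506 0.00993651314503723 257.19477543138913 186.96690565414997
{'time': 0.15, 'qpos': array([ 1.07501577e+00,  2.87027153e-01,  1.57785687e+00,  6.52919889e-06,
        1.27856248e+00, -1.50012774e-01]), 'dq': array([-0.00016633, -0.00085645, -0.00388628,  0.00131027,  0.00111767,
        0.00186188]), 'joint_efforts': array([ 8.85211157e-04, -4.06600070e+01, -2.93142253e+01, -1.34817947e-04,
        3.96168645e-03, -6.87188759e-06]), 'eef_pos': array([0.22850463, 0.63460592, 0.23021284]), 'tcp_rot': array([ 1.72024818e-01,  9.85092180e-01, -8.78028593e-04, -2.97090392e-04]), 'contact_force': array([-0.3011045 , -0.28048399, -0.10170699]), 'wrist_torque': array([-0.0031412 ,  0.08380213, -0.00516606]), 'finger_force': 0.0, 'opening': 0.9981019659505714}
```

View pics/top0.png

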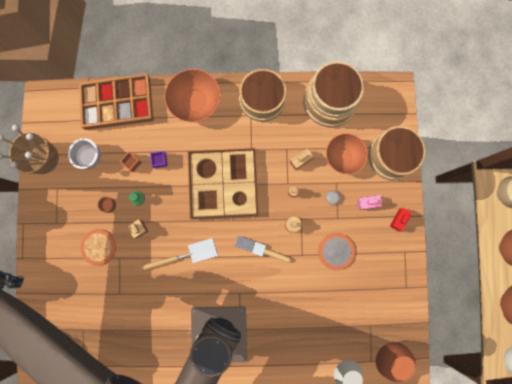

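View pics/scene0.png

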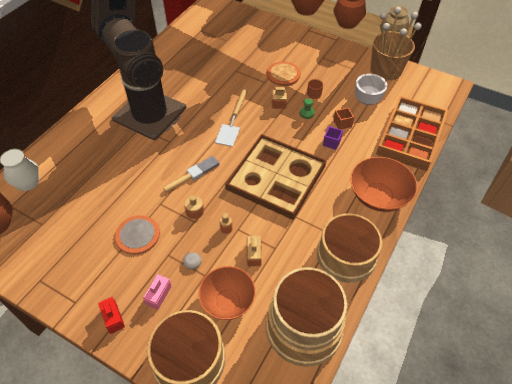

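Top view: the tray is at (223,184), with recesses large round (207,168), oblong (238,167), square (208,200) and small round (240,198). The lidded pots are square (138,228), large (293,225), small (293,191) and oblong (302,158). The open pots are at (107,205) and (130,161). The scene view agrees.

```bash
python3 - <<'E'
from h import *
c=shot('top')
n=['sq','L','S','ob','openr','opensq']
for a,p in zip(n,ray(c,[[138,227],[293,224],[293,191],[302,158],[107,204],[131,161]],.05)): print(a,p.round(3))
n=['rL','rOb','rSq','rS','c1','c2','c3','c4']
for a,p in zip(n,ray(c,[[206.5,168],[238,167],[208,200],[240,198],[189,151],[255,149],[257,216],[190,219]],.024)): print(a,p.round(3))
im=c['color'][:,:,::-1]
cv2.imwrite('pics/t1.png',cv2.resize(im[140:240,90:250],None,fx=5,fy=5,interpolation=cv2.INTER_CUBIC))
E
```

```text
sq [0.376 0.27  0.05 ]
L [ 0.377 -0.266  0.05 ]
S [ 0.491 -0.269  0.05 ]
ob [ 0.607 -0.305  0.05 ]
openr [0.458 0.382 0.05 ]
opensq [0.609 0.298 0.05 ]
rL [0.582 0.033 0.024]
rOb [ 0.584 -0.079  0.024]
rSq [0.468 0.028 0.024]
rS [ 0.473 -0.084  0.024]
c1 [0.645 0.095 0.024]
c2 [ 0.647 -0.141  0.024]
c3 [ 0.408 -0.143  0.024]
c4 [0.402 0.092 0.024]
```

View pics/t1.png

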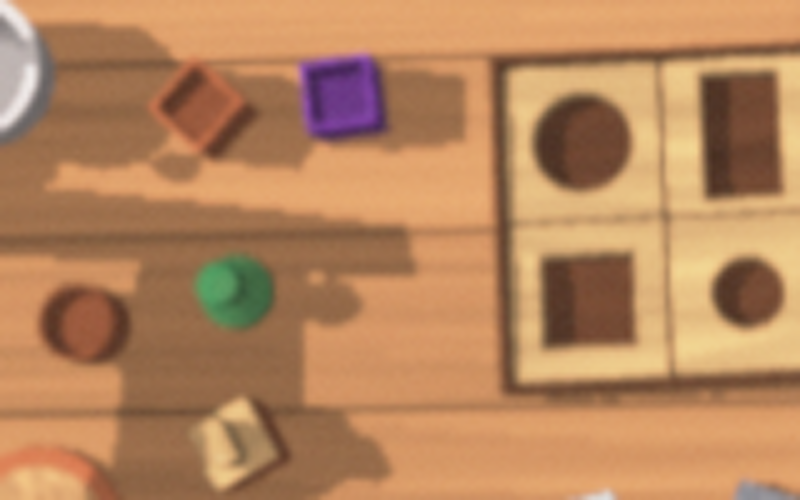

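The crop shows the square's bar knob running from (205,415) to (240,465), about 35° from x. I'll go above it, turning on the way.

Emit:
move_arm --plan '[12, -30, 0, 0, 0, 4.5, 85, 12, -30, 0, 0, 0, 4.5, 85, 12, -30, 0, 0, 0, 4.5, 85, 12, -30, 0, 0, 0, 4.5, 85, 12, -30, 0, 0, 0, 4.5, 85, 12, -30, 0, 0, 0, 4.5, 85, 12, -30, 0, 0, 0, 4.5, 85, 12, -30, 0, 0, 0, 4.5, 85, 12, -30, 0, 0, 0, 4.5, 85, 13, -31, 0, 0, 0, 4.5, 85, 13, -32, 0, 0, 0, 4.5, 85, 13, -32, 0, 0, 0, 4.5, 85]' --newtons 40

```text
time: 1.4
eef_pos: [0.3759, 0.2687, 0.2313]
tcp_rot: [-0.296, 0.955, 0.0, 0.0]
contact_force: [0.1, -0.5, -0.0]
opening: 0.998
finger_force: 0.0
```

```bash
python3 - <<'E'
from h import *
c=shot('wrist','w1.png'); s=ctrl.get_state(); print(s['eef_pos'],s['qpos'].round(3),pix(c,[[.376,.27,.05]]))
print(np.degrees(R.from_quat(s['tcp_rot']).as_matrix()))
E
```

```text
[0.37753815 0.26534486 0.23120551] [ 0.394 -0.201  2.081 -0.004  1.262 -1.775] [[257.64542417 162.14783731]]
[[-4.72851089e+01 -3.23561239e+01  7.78966929e-02]
 [-3.23561760e+01  4.72846895e+01 -2.05824882e-01]
 [ 5.19475337e-02 -2.13853292e-01 -5.72953569e+01]]
```

View pics/w1.png

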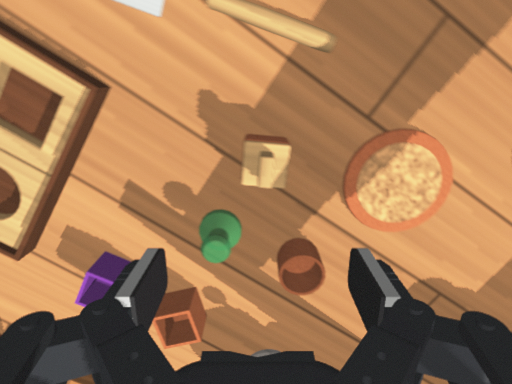

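The square pot's lid is at (265,165) with the bar near-vertical. The open round is at (301,265) and the green object at (220,235). I'll measure the lid on its own plane.

```bash
cat >> h.py <<'E'
def lid(c,guess,z=.048,rad=45,tol=(12,45),sub=None):
    "pale wood blob nearest guess (pixel) -> world contour rect/circle on plane z"
    u,v=map(int,guess); im=cv2.cvtColor(c['color'],cv2.COLOR_RGB2LAB).astype(int)
    hsv=cv2.cvtColor(c['color'],cv2.COLOR_RGB2HSV)
    m=((hsv[:,:,0]>16)&(hsv[:,:,0]<32)&(hsv[:,:,2]>120)&(hsv[:,:,1]>40)).astype(np.uint8)*255
    w=np.zeros_like(m); cv2.circle(w,(u,v),rad,255,-1); m&=w
    m=cv2.morphologyEx(m,cv2.MORPH_CLOSE,np.ones((5,5))); m=cv2.morphologyEx(m,cv2.MORPH_OPEN,np.ones((3,3)))
    cs=cv2.findContours(m,cv2.RETR_EXTERNAL,cv2.CHAIN_APPROX_NONE)[0]
    k=max(cs,key=cv2.contourArea)
    P=ray(c,k.reshape(-1,2),z)[:,:2]*1000
    r=cv2.minAreaRect(P.astype(np.float32)); e=cv2.minEnclosingCircle(P.astype(np.float32))
    o=c['color'][:,:,::-1].copy(); cv2.drawContours(o,[k],-1,(255,0,0),1)
    return r,e,o,m
E
python3 - <<'E'
from h import *
c=shot('wrist'); r,e,o,m=lid(c,(265,162)); print(r,e)
cv2.imwrite('pics/d1.png',cv2.resize(o[110:220,200:330],None,fx=5,fy=5))
print(c['color'][165,250],c['color'][200,330],c['color'][155,266])
for a,b in [((262,152),(269,187))]:
    p=ray(c,[a,b],.076); d=p[1]-p[0]; print(p,np.degrees(np.arctan2(d[1],d[0])))
E
```

```text
((374.140625, 280.5414123535156), (48.40482711791992, 47.006553649902344), 28.621864318847656) ((373.60552978515625, 279.92657470703125), 32.00733184814453)
[173 139  93] [163 114  75] [126 103  70]
[[0.36187476 0.26007996 0.076     ]
 [0.38699932 0.28587025 0.076     ]] 45.7491239437438
```

View pics/d1.png

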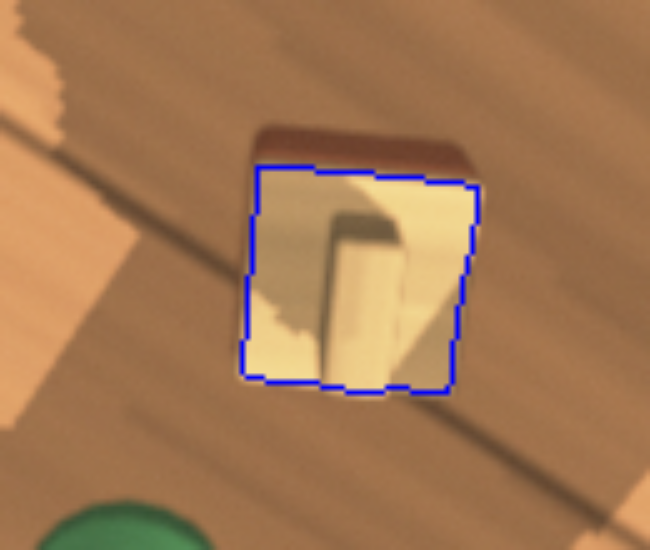

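The lid contour is clean, a rectangle of about 48x47 mm. It differs from the top view by 10 mm in y, so I'll cross-check with the knob and the other cameras.

```bash
python3 - <<'E'
from h import *
c=shot('wrist'); r,e,o,m=lid(c,(265,162)); print(r)
print('knob',ray(c,[[272.4,172.6]],.076), 'edges',ray(c,[[274,157.5],[271.5,187]],.076))
for n,g in (('top',(138,227)),('scene',(280,97))):
    t=shot(n); r,e,o,m=lid(t,g,rad=14); print(n,r,pix(t,[[.374,.2805,.048],[.376,.268,.048]]))
    k=cv2.resize(o[g[1]-25:g[1]+25,g[0]-35:g[0]+35],None,fx=8,fy=8); cv2.imwrite(f'pics/q{n}.png',k)
a=cv2.imread('pics/qtop.png');b=cv2.imread('pics/qscene.png'); cv2.imwrite('pics/q.png',cv2.resize(np.hstack([a,b]),None,fx=.7,fy=.7))
# tray corner check in wrist
print(pix(c,[[.402,.092,.032],[.468,.028,.024]]))
E
```

```text
((374.0915832519531, 280.5039978027344), (48.3477783203125, 47.025142669677734), 28.7363338470459)
knob [[0.37223318 0.28254577 0.076     ]] edges [[0.35898552 0.27519792 0.076     ]
 [0.38491472 0.29028621 0.076     ]]
top ((371.3230285644531, 283.138671875), (51.91176223754883, 24.81424331665039), 0.3024453818798065) [[135.24442971 227.72666417]
 [138.78001124 227.10035162]]
scene ((380.0921630859375, 271.03399658203125), (42.95164489746094, 25.577909469604492), 30.721641540527344) [[279.71131164  93.29875057]
 [278.51478211  95.59125802]]
[[100.94227592  83.76154611]
 [ 22.12533048 102.16454562]]
```

View pics/q.png

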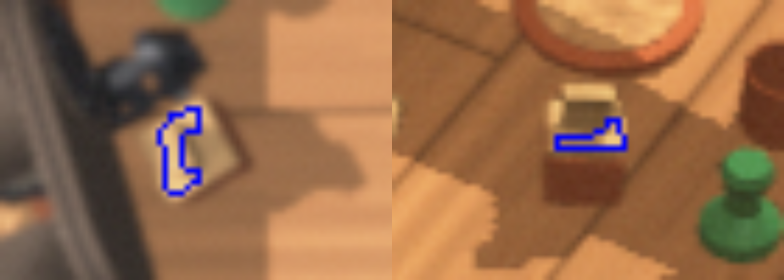

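```bash
python3 - <<'E'
from h import *
c=shot('wrist'); s=ctrl.get_state()
Rt=R.from_quat(s['tcp_rot']).as_matrix(); 
for z in (0,-13): print(z,pix(c,[s['eef_pos']+Rt@np.array([0,y,z])/1000 for y in (-42,0,42)]).round(1).tolist())
print(np.array(c['T_tool_cam']).round(4))
E
```

```text
0 [[175.0, 247.9], [257.4, 247.6], [339.8, 247.5]]
-13 [[168.3, 261.7], [257.5, 261.4], [346.6, 261.3]]
[[-4.000e-04  9.480e-01  3.183e-01  8.100e-02]
 [ 1.000e+00  9.000e-04 -1.200e-03  1.000e-04]
 [-1.400e-03  3.183e-01 -9.480e-01 -1.442e-01]
 [ 0.000e+00  0.000e+00  0.000e+00  1.000e+00]]
```

Emit:
move_arm --plan '[0, 0, 0, 0, 0, -8.5, 85, 0, 0, 0, 0, 0, -8.5, 85, 0, 0, 0, 0, 0, -8.5, 85, 0, 0, 0, 0, 0, -8.5, 85, 0, 0, 0, 0, 0, -8.5, 85, 0, 0, 0, 0, 0, -8.5, 85, 0, 0, 0, 0, 0, -8.5, 85, 0, 0, 0, 0, 0, -8.5, 85, 0, 0, 0, 0, 0, -8.5, 85, 0, 0, 0, 0, 0, -8.5, 85, 0, 0, 0, 0, 0, 0, 60]'

```text
time: 2.8
eef_pos: [0.3752, 0.271, 0.2312]
tcp_rot: [0.428, 0.904, -0.0, -0.0]
contact_force: [0.2, -0.3, 0.7]
opening: 0.853
finger_force: 0.0
```

```bash
python3 - <<'E'
from h import *
c=shot('wrist','w2.png'); g=pix(c,[[.374,.278,.048]])[0]; r,e,o,m=lid(c,g); print(g,r)
for p in ([.58,.033,.024],[.468,.028,.024]): print(pix(c,[p]))
E
```

```text
[259.60569654 156.72613233] ((374.1742248535156, 280.0906066894531), (47.01803970336914, 47.3540153503418), 28.438758850097656)
[[261.97403049 371.34698571]]
[[196.54616139 333.70691337]]
```

View pics/w2.png

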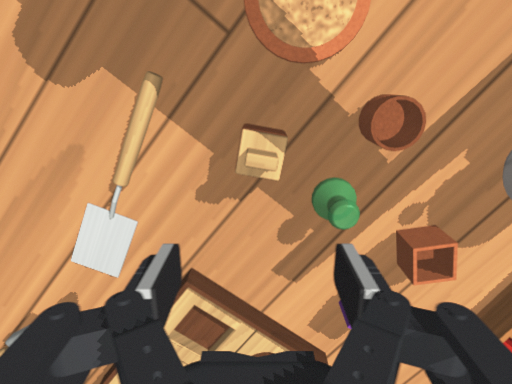

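Both wrist yaws agree: lid centre (374, 280), edges at 28.6°, with the bar along that direction. The top camera is about 10 mm off in y here, so I'll rely on the wrist. Next I turn back and descend.

Emit:
move_arm --plan '[0, 1, -5, 0, 0, 8, 60, 0, 1, -10, 0, 0, 8, 60, 0, 1, -10, 0, 0, 8, 60, 0, 1, -10, 0, 0, 8, 60, 0, 1, -10, 0, 0, 8, 60, 0, 1, -10, 0, 0, 8, 60, 0, 1, -10, 0, 0, 8, 50, 0, 1, -10, 0, 0, 8, 50, 0, 2, -10, 0, 0, 8, 50, -1, 2, -10, 0, 0, 7.5, 50, 0, 0, -10, 0, 0, 0, 50, 0, 0, 0, 0, 0, 0, 50]'

```text
time: 4.05
eef_pos: [0.3735, 0.2819, 0.1247]
tcp_rot: [-0.248, 0.969, -0.0, -0.002]
contact_force: [0.8, -0.6, -0.8]
opening: 0.584
finger_force: 0.0
```

```bash
cat > st.py <<'E'
from h import *
def st():
    s=ctrl.get_state(); M=R.from_quat(s['tcp_rot']).as_matrix()
    print('t',s['time'],'tcp',(s['eef_pos']*1000).round(1),'close',np.degrees(np.arctan2(M[1,1],M[0,1])).round(1),'tilt',M[:2,2].round(3),'q',s['qpos'].round(2),'F',s['contact_force'].round(1),'op',round(s['opening']*85.4,1),s['finger_force'])
E
python3 - <<'E'
from st import *
c=shot('wrist','w3.png'); st(); r,e,o,m=lid(c,pix(c,[[.374,.280,.048]])[0],rad=75); print(r)
E
```

```text
t 4.1 tcp [374.1 282.  125.6] close 118.7 tilt [-0.002 -0.001] q [ 0.43 -0.06  2.16 -0.    1.04 -1.64] F [-0.2 -0.2  0. ] op 49.7 0.0
((375.9819641113281, 280.9156494140625), (53.5845947265625, 47.109092712402344), 29.087038040161133)
```

Emit:
move_arm --plan '[0, -1, -10, 0, 0, 0, 45, 0, 0, -10, 0, 0, 0, 45, 0, 0, -10, 0, 0, 0, 45, 0, 0, -10, 0, 0, 0, 45, 0, 0, -10, 0, 0, 0, 45, 0, 0, -10, 0, 0, 0, 40, 0, 0, -10, 0, 0, 0, 35, 0, 0, -3, 0, 0, 0, 0, 0, 0, 0, 0, 0, 0, 0, 0, 0, 0, 0, 0, 0, 0, 0, 0, 0, 0, 0, 0, 0, 0, 0, 0, 0, 0, 0, 0]'

```text
time: 5.3
eef_pos: [0.3749, 0.2811, 0.0536]
tcp_rot: [-0.248, 0.969, 0.0, 0.0]
contact_force: [-0.9, -0.6, -2.2]
opening: 0.152
finger_force: 42.3
```

```bash
python3 - <<'E'
from st import *
st()
E
```

```text
t 5.3 tcp [374.9 281.1  53.6] close 118.7 tilt [0. 0.] q [ 0.43  0.06  2.2  -0.    0.88 -1.65] F [-0.9 -0.6 -2.2] op 13.0 42.29783356189728
```

Gripped at 13 mm. I'll lift, turn −28.7° and stop beside the tray for one look at all four recesses.

Emit:
move_arm --plan '[0, 0, 5, 0, 0, 0, 0, 0, 0, 12, 0, 0, 0, 0, 0, 0, 20, 0, 0, 0, 0, 0, 0, 25, 0, 0, 0, 0, 5, -15, 25, 0, 0, -3.7, 0, 7, -25, 25, 0, 0, -5, 0, 9, -30, 25, 0, 0, -5, 0, 9, -30, 10, 0, 0, -5, 0, 9, -30, 0, 0, 0, -5, 0, 8, -25, 0, 0, 0, -5, 0, 8, -15, 0, 0, 0, 0, 0, 0, 0, 0, 0, 0, 0, 0]'

```text
time: 6.5
eef_pos: [0.4307, 0.1095, 0.2017]
tcp_rot: [0.002, 1.0, -0.0, 0.001]
contact_force: [-0.4, 0.5, -1.6]
opening: 0.154
finger_force: 42.4
```

```bash
python3 - <<'E'
from st import *
c=shot('wrist','w4.png'); st()
for n,p in dict(L=[.582,.033,.024],O=[.584,-.079,.024],S=[.473,-.084,.024],Q=[.468,.028,.024]).items(): print(n,pix(c,[p]).round(0))
E
```

```text
t 6.55 tcp [430.1 110.5 201.4] close 89.9 tilt [0.001 0.   ] q [ 0.02 -0.22  2.15  0.    1.21 -1.55] F [ 0.2 -0.8 -1.1] op 13.5 42.388046979904175
L [[193. 286.]]
O [[ 98. 288.]]
S [[ 77. 201.]]
Q [[181. 196.]]
```

View pics/w4.png

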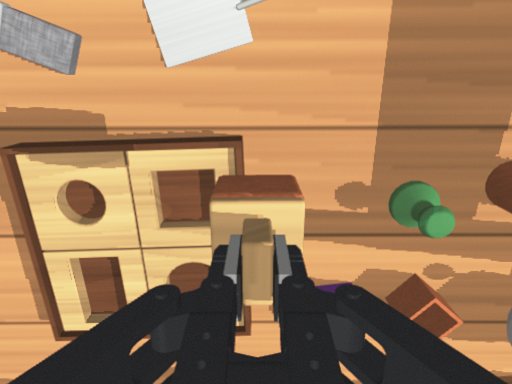

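The pot is held upright. In view are the small round recess (82,202), the square (185,197) and the oblong (98,290). I'll fit their rims on the board-top plane.

```bash
python3 - <<'E'
from st import *
c=shot('wrist')
hsv=cv2.cvtColor(c['color'],cv2.COLOR_RGB2HSV)
v=c['color'][:,:,2].astype(int)
for g in [(82,202),(183,197),(100,285)]: print(c['color'][g[1],g[0]],end='')
print(c['color'][160,100],c['color'][182,65],c['color'][180,158])
o=c['color'][:,:,::-1].copy()
for n,g,rad in (('S',(82,202),40),('Q',(184,197),40),('O',(98,288),42)):
    m=(c['color'][:,:,1]<140).astype(np.uint8)*255; w=np.zeros_like(m); cv2.circle(w,g,rad,255,-1)
    k=max(cv2.findContours(m&w,cv2.RETR_EXTERNAL,cv2.CHAIN_APPROX_NONE)[0],key=cv2.contourArea)
    P=(ray(c,k.reshape(-1,2),.024)[:,:2]*1000).astype(np.float32); print(n,cv2.minEnclosingCircle(P),cv2.minAreaRect(P)); cv2.drawContours(o,[k],-1,(255,0,0),1)
cv2.imwrite('pics/d4.png',cv2.resize(o[130:340,0:260],None,fx=2.8,fy=2.8))
E
```

```text
[124  78  54][128  80  55][128  82  57][173 137  93] [220 178 120] [121  76  51]
S ((474.3289489746094, -79.29589080810547), 25.702592849731445) ((474.03265380859375, -78.42537689208984), (51.01299285888672, 47.88978576660156), 22.47785186767578)
Q ((471.17431640625, 33.21048355102539), 45.491119384765625) ((470.9528503417969, 37.86672592163086), (66.0982666015625, 75.73307800292969), 1.4004499912261963)
O ((591.5938110351562, -73.79159545898438), 55.85197067260742) ((592.3134765625, -67.2286376953125), (102.04074096679688, 72.61570739746094), 1.8658415079116821)
```

View pics/d4.png

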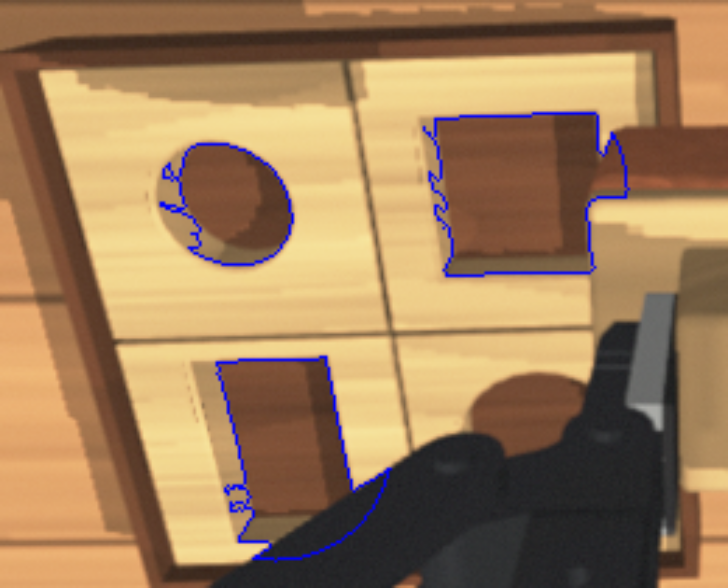

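```bash
python3 - <<'E'
from st import *
c=shot('wrist')
f=lambda P,z=.024:(ray(c,np.array(P)/2.8+[0,130],z)[:,:2]*1000).round(1)
q=f([[419,117],[597,112],[594,272],[440,275]]); print('Q',q.tolist(),q.mean(0))
print('cross',f([[388,333]]), 'Lrim near',f([[535,373]]))
print('O',f([[187,361],[327,357],[350,490]]).tolist())
s=f([[155,195],[293,213],[212,142],[240,265]]); print('S',s.tolist())
print('axisx line',f([[345,62],[388,333]]).tolist())
E
```

```text
Q [[439.2, -0.3], [437.4, 66.2], [503.1, 62.0], [504.2, 1.0]] [470.975  32.225]
cross [[530.1 -22.6]] Lrim near [[548.9  35.6]]
O [[542.5, -105.9], [541.0, -48.8], [606.4, -48.0]]
S [[470.0, -104.3], [477.6, -52.9], [448.8, -78.8], [499.6, -77.1]]
axisx line [[418.3, -24.9], [530.1, -22.6]]
```

Consistent fit: the cross is at (530,−22.6) with the tray yawed about 1.2°. That puts the seats at Q (472,32.5), S (474.5,−80), L (585.5,35) and O (587.5,−78).

Emit:
move_arm --plan '[6, -10, 0, 0, 0, 0.3, 0, 8, -16, 0, 0, 0, 0.3, 0, 8, -16, 0, 0, 0, 0.3, 0, 8, -16, 0, 0, 0, 0.3, 0, 7, -12, 0, 0, 0, 0, 0, 5, -8, -10, 0, 0, 0, 0, 0, 0, -20, 0, 0, 0, 0, 0, 0, -20, 0, 0, 0, 0, 0, 0, -20, 0, 0, 0, 0, 0, 0, -20, 0, 0, 0, 0, 0, 0, -10, 0, 0, 0, 0, 0, 0, 0, 0, 0, 0, 0]'

```text
time: 7.85
eef_pos: [0.4702, 0.0334, 0.0982]
tcp_rot: [-0.011, 1.0, 0.0, -0.002]
contact_force: [0.1, 0.3, -2.5]
opening: 0.155
finger_force: 42.3
```

```bash
python3 - <<'E'
from st import *
st()
E
```

```text
t 7.85 tcp [470.2  33.4  98.2] close 91.2 tilt [-0.005  0.001] q [-0.14 -0.01  2.17  0.    0.99 -1.74] F [ 0.1  0.3 -2.5] op 13.3 42.31219410896301
```

Emit:
move_arm --plan '[1, 0, -10, 0, 0, 0, 0, 0, 0, -10, 0, 0, 0, 0, 0, 0, -8, 0, 0, 0, 0, 0, 0, -4, 0, 0, 0, 0, 0, 0, -2, 0, 0, 0, 0, 0, 0, -2, 0, 0, 0, 0, 0, 0, -1, 0, 0, 0, 0, 0, 0, 0, 0, 0, 0, 0, 0, 0, 0, 0, 0, 0, 0]'

```text
time: 8.75
eef_pos: [0.473, 0.033, 0.0636]
tcp_rot: [-0.01, 1.0, -0.0, 0.0]
contact_force: [0.8, 0.3, -2.7]
opening: 0.154
finger_force: 42.4
```

```bash
python3 - <<'E'
from st import *
st()
E
```

```text
t 8.75 tcp [473.   33.   63.6] close 91.2 tilt [ 0.001 -0.   ] q [-0.14  0.06  2.18  0.    0.9  -1.74] F [ 0.8  0.3 -2.7] op 13.1 42.365126609802246
```

Emit:
move_arm --plan '[0, 0, -1, 0, 0, 0, 0, 0, 0, -1, 0, 0, 0, 0, 0, 0, -1, 0, 0, 0, 0, 0, 0, -0.5, 0, 0, 0, 0, 0, 0, 0, 0, 0, 0, 0]'

```text
time: 9.25
eef_pos: [0.4727, 0.0331, 0.0597]
tcp_rot: [-0.01, 1.0, 0.0, -0.0]
contact_force: [-0.0, -0.4, -2.1]
opening: 0.157
finger_force: 42.4
```

```bash
python3 - <<'E'
from st import *
st();cams.read_camera('top'); st()
E
```

```text
t 9.25 tcp [472.7  33.1  59.7] close 91.2 tilt [-0.  0.] q [-0.14  0.06  2.18  0.    0.9  -1.74] F [-0.  -0.4 -2.1] op 13.4 42.36465811729431
t 9.3 tcp [472.7  33.1  59.7] close 91.2 tilt [-0.  0.] q [-0.14  0.06  2.18 -0.    0.9  -1.74] F [ 1.1  0.8 -2.4] op 13.2 42.364330887794495
```

Emit:
move_arm --plan '[0, 0, -0.5, 0, 0, 0, 0, 0, 0, -0.5, 0, 0, 0, 0, 0, 0, 0, 0, 0, 0, 0]'

```text
time: 9.6
eef_pos: [0.4727, 0.033, 0.0587]
tcp_rot: [-0.01, 1.0, 0.0, -0.0]
contact_force: [-0.4, 0.1, -1.8]
opening: 0.158
finger_force: 42.4
```

```bash
python3 - <<'E'
from st import *
st()
E
```

```text
t 9.6 tcp [472.7  33.   58.7] close 91.2 tilt [-0.  0.] q [-0.14  0.07  2.18 -0.    0.89 -1.74] F [-0.4  0.1 -1.8] op 13.5 42.36486375331879
```

Emit:
move_arm --plan '[0, 0, -0.5, 0, 0, 0, 0, 0, 0, -0.5, 0, 0, 0, 0, 0, 0, 0, 0, 0, 0, 0]'

```text
time: 9.9
eef_pos: [0.4728, 0.033, 0.0578]
tcp_rot: [-0.01, 1.0, -0.0, 0.0]
contact_force: [-0.3, -0.4, -1.9]
opening: 0.154
finger_force: 42.4
```

```bash
python3 - <<'E'
from st import *
st()
E
```

```text
t 9.9 tcp [472.8  33.   57.8] close 91.2 tilt [ 0. -0.] q [-0.14  0.07  2.18 -0.    0.89 -1.74] F [-0.3 -0.4 -1.9] op 13.1 42.35402047634125
```

Emit:
move_arm --plan '[0, 0, -0.5, 0, 0, 0, 0, 0, 0, -0.5, 0, 0, 0, 0, 0, 0, 0, 0, 0, 0, 0]'

```text
time: 10.2
eef_pos: [0.473, 0.0329, 0.0577]
tcp_rot: [-0.01, 1.0, -0.0, -0.0]
contact_force: [-2.4, -0.6, 5.6]
opening: 0.157
finger_force: 43.2
```

```bash
python3 - <<'E'
from st import *
st()
c=shot('scene','s2.png'); cv2.imwrite('pics/s2.png',cv2.resize(c['color'][100:250,190:370,::-1],None,fx=4,fy=4))
E
```

```text
t 10.2 tcp [473.   32.9  57.7] close 91.2 tilt [-0. -0.] q [-0.14  0.07  2.18 -0.    0.89 -1.74] F [-2.4 -0.6  5.6] op 13.4 43.22340667247772
```

View pics/s2.png

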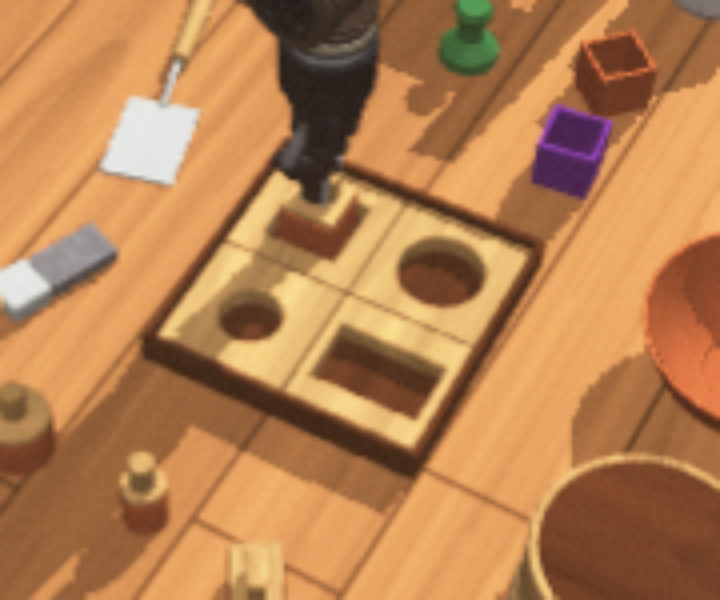

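Contact is now +5.6 N and the scene view shows the square pot down in its recess. I'll release, rise and head for the large round pot.

Emit:
move_arm --plan '[0, 0, 0, 0, 0, 0, 20, 0, 0, 0, 0, 0, 0, 30, 0, 0, 0, 0, 0, 0, 35, 0, 0, 10, 0, 0, 0, 35, 0, 0, 25, 0, 0, 0, 35, 0, 0, 35, 0, 0, 0, 35, 0, 0, 35, 0, 0, 0, 35, -6, -20, 35, 0, 0, -5, 40, -12, -35, 10, 0, 0, -7, 50, -12, -40, 0, 0, 0, -7, 50, -12, -40, 0, 0, 0, -7, 50, -12, -40, 0, 0, 0, -7, 50]'

```text
time: 11.45
eef_pos: [0.4183, -0.1433, 0.2079]
tcp_rot: [0.276, 0.961, -0.0, 0.001]
contact_force: [1.6, -0.1, 0.2]
opening: 0.586
finger_force: 0.0
```

Emit:
move_arm --plan '[-12, -40, 0, 0, 0, -7, 50, -12, -35, 0, 0, 0, -6, 50, -10, -25, 0, 0, 0, 0, 50, -7, -20, 0, 0, 0, 0, 50, 0, 0, 0, 0, 0, 0, 50, 0, 0, 0, 0, 0, 0, 50]'

```text
time: 12.05
eef_pos: [0.3777, -0.2619, 0.2072]
tcp_rot: [0.382, 0.924, 0.0, 0.0]
contact_force: [-0.3, 0.2, 0.0]
opening: 0.584
finger_force: 0.0
```

```bash
python3 - <<'E'
from st import *
c=shot('wrist'); st(); g=pix(c,[[.375,-.262,.048]])[0]; r,e,o,m=lid(c,g,rad=60); print(g,r,e)
g=g.astype(int); a=o[max(0,g[1]-75):g[1]+75,g[0]-75:g[0]+75]; cv2.imwrite('pics/L1.png',cv2.resize(np.hstack([a,cv2.cvtColor(m,cv2.COLOR_GRAY2BGR)[max(0,g[1]-75):g[1]+75,g[0]-75:g[0]+75]]),None,fx=2.5,fy=2.5))
E
```

```text
t 12.1 tcp [ 377.9 -261.4  207.1] close 45.2 tilt [0. 0.] q [-0.83 -0.18  2.11  0.    1.21 -1.62] F [-0.3 -0.7 -0.6] op 49.8 0.0
[254.0895576  166.34793623] ((378.7782287597656, -265.86029052734375), (51.52472686767578, 51.21550750732422), 45.07577896118164) ((378.5794372558594, -265.65167236328125), 26.472368240356445)
```

View pics/L1.png

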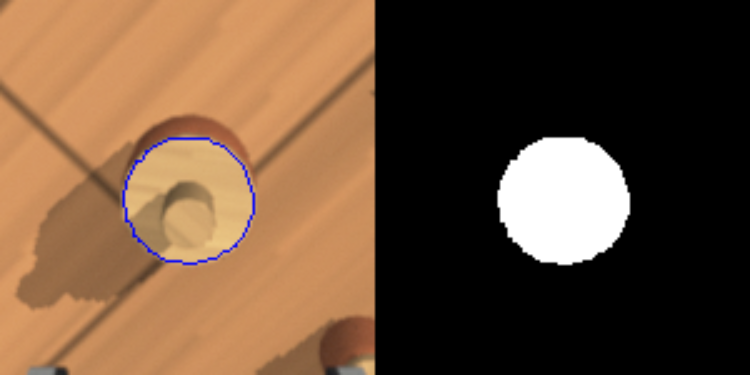

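The large lid is clean: circle centre (378.7,−265.8), 53 mm across. I'll descend and grip.

Emit:
move_arm --plan '[1, -4, -10, 0, 0, 0, 50, 0, 0, -20, 0, 0, 0, 50, 0, 0, -25, 0, 0, 0, 50, 0, 0, -25, 0, 0, 0, 50, 0, 0, -25, 0, 0, 0, 50, 0, 0, -20, 0, 0, 0, 45, 0, 0, -15, 0, 0, 0, 40, 0, 0, -10, 0, 0, 0, 40, 0, 0, -4, 0, 0, 0, 40, 0, 0, 0, 0, 0, 0, 0, 0, 0, 0, 0, 0, 0, 0, 0, 0, 0, 0, 0, 0, 0]'

```text
time: 13.3
eef_pos: [0.3789, -0.266, 0.0532]
tcp_rot: [0.381, 0.925, -0.0, 0.0]
contact_force: [-0.9, -0.5, -2.4]
opening: 0.216
finger_force: 39.1
```

Emit:
move_arm --plan '[0, 0, 0, 0, 0, 0, 0, 0, 0, 0, 0, 0, 0, 0, 0, 0, 0, 0, 0, 0, 0]'

```text
time: 13.6
eef_pos: [0.3788, -0.266, 0.053]
tcp_rot: [0.381, 0.924, -0.0, 0.0]
contact_force: [-0.2, 0.9, -1.3]
opening: 0.218
finger_force: 39.1
```

```bash
python3 - <<'E'
from st import *
st()
E
```

```text
t 13.6 tcp [ 378.8 -266.    53. ] close 45.2 tilt [ 0. -0.] q [-0.83  0.05  2.21  0.    0.88 -1.62] F [-0.2  0.9 -1.3] op 18.6 39.10216212272644
```

Emit:
move_arm --plan '[0, 0, 4, 0, 0, 0, 0, 0, 0, 12, 0, 0, 0, 0, 0, 0, 25, 0, 0, 0, 0, 0, 0, 30, 0, 0, 0, 0, 0, 0, 30, 0, 0, 0, 0, 6, 10, 20, 0, 0, 0, 0, 14, 20, 9, 0, 0, 0, 0, 20, 29, 0, 0, 0, 0, 0, 20, 29, 0, 0, 0, 0, 0, 20, 29, 0, 0, 0, 0, 0, 20, 29, 0, 0, 0, 0, 0, 20, 29, 0, 0, 0, 0, 0]'

```text
time: 14.8
eef_pos: [0.4994, -0.0897, 0.1839]
tcp_rot: [0.381, 0.925, -0.0, 0.001]
contact_force: [1.2, 0.1, -3.0]
opening: 0.218
finger_force: 39.4
```

Emit:
move_arm --plan '[20, 29, 0, 0, 0, 0, 0, 20, 29, 0, 0, 0, 0, 0, 20, 29, 0, 0, 0, 0, 0, 16, 24, 0, 0, 0, 0, 0, 10, 15, 0, 0, 0, 0, 0, 0, 0, -15, 0, 0, 0, 0, 0, 0, -25, 0, 0, 0, 0, 0, 0, -25, 0, 0, 0, 0, 0, 0, -15, 0, 0, 0, 0, 0, 0, 0, 0, 0, 0, 0]'

```text
time: 15.8
eef_pos: [0.5819, 0.0344, 0.0993]
tcp_rot: [0.382, 0.924, -0.001, -0.003]
contact_force: [-0.9, -0.5, -2.8]
opening: 0.218
finger_force: 39.4
```

```bash
python3 - <<'E'
from st import *
cams.read_camera('top'); st()
E
```

```text
t 15.85 tcp [583.4  34.4 101.4] close 45.1 tilt [-0.003  0.   ] q [-0.11  0.23  1.9  -0.    1.02 -0.9 ] F [-0.5 -0.8 -2.2] op 18.6 39.42986190319061
```

Emit:
move_arm --plan '[1, 0, -12, 0, 0, 0, 0, 0, 0, -12, 0, 0, 0, 0, 0, 0, -9, 0, 0, 0, 0, 0, 0, -5, 0, 0, 0, 0, 0, 0, -3, 0, 0, 0, 0, 0, 0, -1, 0, 0, 0, 0, 0, 0, -1, 0, 0, 0, 0, 0, 0, 0, 0, 0, 0, 0]'

```text
time: 16.65
eef_pos: [0.586, 0.035, 0.0601]
tcp_rot: [0.381, 0.925, 0.0, 0.0]
contact_force: [-0.2, 0.3, -3.0]
opening: 0.218
finger_force: 39.6
```

Emit:
move_arm --plan '[0, 0, -0.5, 0, 0, 0, 0, 0, 0, -0.5, 0, 0, 0, 0, 0, 0, 0, 0, 0, 0, 0]'

```text
time: 16.95
eef_pos: [0.586, 0.035, 0.0591]
tcp_rot: [0.381, 0.925, 0.0, 0.0]
contact_force: [-0.3, -0.4, -2.7]
opening: 0.217
finger_force: 39.7
```

Emit:
move_arm --plan '[0, 0, -0.5, 0, 0, 0, 0, 0, 0, -0.5, 0, 0, 0, 0, 0, 0, 0, 0, 0, 0, 0]'

```text
time: 17.25
eef_pos: [0.5862, 0.0349, 0.059]
tcp_rot: [0.381, 0.925, -0.0, 0.0]
contact_force: [-3.3, -1.5, 5.0]
opening: 0.216
finger_force: 40.2
```

Emit:
move_arm --plan '[0, 0, -0.5, 0, 0, 0, 0, 0, 0, -0.2, 0, 0, 0, 0, 0, 0, 0, 0, 0, 0, 0]'

```text
time: 17.55
eef_pos: [0.5863, 0.0349, 0.059]
tcp_rot: [0.381, 0.925, -0.0, 0.0]
contact_force: [-5.0, -0.5, 8.6]
opening: 0.22
finger_force: 40.6
```

Seated (+8.6 N). I'll release, rise and go above the small round pot.

Emit:
move_arm --plan '[0, 0, 0, 0, 0, 0, 25, 0, 0, 0, 0, 0, 0, 35, 0, 0, 0, 0, 0, 0, 40, 0, 0, 10, 0, 0, 0, 40, 0, 0, 25, 0, 0, 0, 40, 0, 0, 35, 0, 0, 0, 40, 0, 0, 35, 0, 0, 0, 40, -4, -15, 35, 0, 0, 0, 40, -9, -28, 8, 0, 0, 0, 45, -10, -32, 0, 0, 0, 0, 45, -10, -32, 0, 0, 0, 0, 45, -10, -32, 0, 0, 0, 0, 45]'

```text
time: 18.75
eef_pos: [0.5424, -0.105, 0.2061]
tcp_rot: [0.381, 0.925, 0.0, 0.001]
contact_force: [0.1, -0.2, 0.5]
opening: 0.526
finger_force: 0.0
```

Emit:
move_arm --plan '[-10, -32, 0, 0, 0, 0, 45, -10, -32, 0, 0, 0, 0, 45, -10, -32, 0, 0, 0, 0, 45, -10, -30, 0, 0, 0, 0, 45, -7, -25, 0, 0, 0, 0, 45, -4, -14, 0, 0, 0, 0, 45, 0, 0, 0, 0, 0, 0, 45, 0, 0, 0, 0, 0, 0, 45]'

```text
time: 19.55
eef_pos: [0.4919, -0.2684, 0.2052]
tcp_rot: [0.381, 0.924, 0.0, -0.0]
contact_force: [-0.2, -0.1, -0.1]
opening: 0.528
finger_force: 0.0
```

```bash
python3 - <<'E'
from st import *
c=shot('wrist','w6.png'); st(); g=pix(c,[[.491,-.269,.048]])[0]; r,e,o,m=lid(c,g,rad=45); print(g,r,e)
cv2.imwrite('pics/w6.png',o)
E
```

```text
t 19.6 tcp [ 492.  -268.   205.1] close 45.2 tilt [0.    0.001] q [-0.68  0.06  1.89  0.    1.2  -1.47] F [-0.6  0.8 -0.2] op 44.9 0.0
[255.02781779 168.54707887] ((494.32965087890625, -269.9486083984375), (32.49132537841797, 32.16917037963867), 1.8338079452514648) ((495.324951171875, -270.3081970214844), 17.442893981933594)
```

View pics/w6.png

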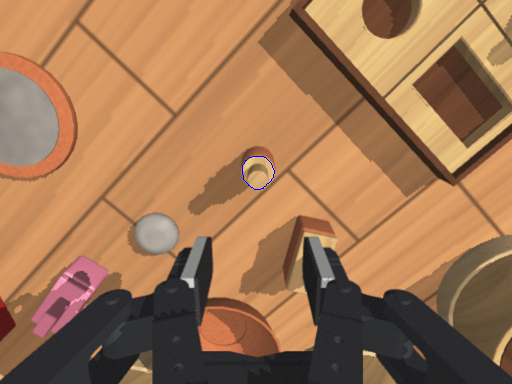

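The small lid at (258,172) is measured at (494.5,−270). I'll descend and grip.

Emit:
move_arm --plan '[2.5, -2, -10, 0, 0, 0, 45, 0, 0, -20, 0, 0, 0, 45, 0, 0, -25, 0, 0, 0, 45, 0, 0, -25, 0, 0, 0, 45, 0, 0, -25, 0, 0, 0, 45, 0, 0, -20, 0, 0, 0, 45, 0, 0, -13, 0, 0, 0, 40, 0, 0, -9, 0, 0, 0, 40, 0, 0, -5, 0, 0, 0, 40, 0, 0, 0, 0, 0, 0, 0, 0, 0, 0, 0, 0, 0, 0, 0, 0, 0, 0, 0, 0, 0]'

```text
time: 20.8
eef_pos: [0.4946, -0.2713, 0.0539]
tcp_rot: [0.381, 0.925, -0.0, 0.001]
contact_force: [-0.3, 0.4, -2.0]
opening: 0.218
finger_force: 39.0
```

Emit:
move_arm --plan '[0, 0, 0, 0, 0, 0, 0, 0, 0, 0, 0, 0, 0, 0, 0, 0, 0, 0, 0, 0, 0]'

```text
time: 21.1
eef_pos: [0.4945, -0.2712, 0.0537]
tcp_rot: [0.381, 0.924, -0.0, 0.0]
contact_force: [-1.0, 0.5, 0.9]
opening: 0.218
finger_force: 39.2
```

Emit:
move_arm --plan '[0, 0, 4, 0, 0, 0, 0, 0, 0, 12, 0, 0, 0, 0, 0, 0, 25, 0, 0, 0, 0, 0, 0, 30, 0, 0, 0, 0, 0, 0, 29, 0, 0, 0, 0, -1, 12, 10, 0, 0, 0, 0, -3, 25, 0, 0, 0, 0, 0, -4, 34, 0, 0, 0, 0, 0, -4, 34, 0, 0, 0, 0, 0, -4, 34, 0, 0, 0, 0, 0, -3, 30, 0, 0, 0, 0, 0, -1, 22, 0, 0, 0, 0, 0]'

```text
time: 22.3
eef_pos: [0.4728, -0.0772, 0.1622]
tcp_rot: [0.381, 0.925, 0.0, -0.001]
contact_force: [0.5, 0.4, -1.0]
opening: 0.218
finger_force: 39.2
```

Emit:
move_arm --plan '[0, 0, -10, 0, 0, 0, 0, 0, 0, -20, 0, 0, 0, 0, 0, 0, -20, 0, 0, 0, 0, 0, 0, -10, 0, 0, 0, 0, 0, 0, 0, 0, 0, 0, 0, 0, 0, 0, 0, 0, 0, 0]'

```text
time: 22.9
eef_pos: [0.4744, -0.0803, 0.1032]
tcp_rot: [0.381, 0.924, -0.0, -0.0]
contact_force: [1.2, 0.2, -1.8]
opening: 0.22
finger_force: 39.3
```

```bash
python3 - <<'E'
from st import *
c=shot('wrist'); st(); 
E
```

```text
t 22.95 tcp [474.8 -80.4 103.8] close 45.2 tilt [ 0.001 -0.001] q [-0.38  0.01  2.14 -0.    0.99 -1.17] F [ 0.5 -1.3 -0.7] op 18.4 39.25689160823822
```

Emit:
move_arm --plan '[0, 0, -12, 0, 0, 0, 0, 0, 0, -12, 0, 0, 0, 0, 0, 0, -9, 0, 0, 0, 0, 0, 0, -6, 0, 0, 0, 0, 0, 0, -3, 0, 0, 0, 0, 0, 0, -1, 0, 0, 0, 0, 0, 0, 0, 0, 0, 0, 0, 0, 0, 0, 0, 0, 0, 0]'

```text
time: 23.75
eef_pos: [0.4746, -0.0801, 0.0605]
tcp_rot: [0.381, 0.925, 0.0, 0.0]
contact_force: [-0.0, 0.5, -2.0]
opening: 0.214
finger_force: 39.3
```

Emit:
move_arm --plan '[0, 0, -0.5, 0, 0, 0, 0, 0, 0, -0.5, 0, 0, 0, 0, 0, 0, 0, 0, 0, 0, 0]'

```text
time: 24.05
eef_pos: [0.4746, -0.0801, 0.0596]
tcp_rot: [0.381, 0.925, -0.0, 0.0]
contact_force: [-0.8, -0.4, 1.6]
opening: 0.216
finger_force: 39.5
```

Emit:
move_arm --plan '[0, 0, -0.5, 0, 0, 0, 0, 0, 0, -0.3, 0, 0, 0, 0, 0, 0, 0, 0, 0, 0, 0]'

```text
time: 24.35
eef_pos: [0.4749, -0.0802, 0.0596]
tcp_rot: [0.381, 0.925, -0.0, 0.0]
contact_force: [-1.4, 1.3, 6.0]
opening: 0.216
finger_force: 40.0
```

Seated. I'll release and go above the oblong pot, whose long axis is about −60°, so I close at about 30°.

Emit:
move_arm --plan '[0, 0, 0, 0, 0, 0, 25, 0, 0, 0, 0, 0, 0, 35, 0, 0, 0, 0, 0, 0, 40, 0, 0, 10, 0, 0, 0, 40, 0, 0, 25, 0, 0, 0, 40, 0, 0, 35, 0, 0, 0, 40, 0, 0, 35, 0, 0, 0, 40, 8, -14, 30, 0, 0, -3, 40, 16, -28, 10, 0, 0, -3, 45, 17, -30, 0, 0, 0, -3, 45, 17, -30, 0, 0, 0, -3, 45, 17, -30, 0, 0, 0, -3, 45]'

```text
time: 25.55
eef_pos: [0.5499, -0.2132, 0.2043]
tcp_rot: [0.499, 0.866, 0.0, 0.001]
contact_force: [-0.3, 0.8, 0.2]
opening: 0.525
finger_force: 0.0
```

Emit:
move_arm --plan '[17, -30, 0, 0, 0, 0, 45, 17, -30, 0, 0, 0, 0, 45, 13, -20, 0, 0, 0, 0, 45, 8, -12, 0, 0, 0, 0, 45, 0, 0, 0, 0, 0, 0, 45, 0, 0, 0, 0, 0, 0, 45]'

```text
time: 26.15
eef_pos: [0.604, -0.3037, 0.2034]
tcp_rot: [0.499, 0.867, 0.0, -0.0]
contact_force: [0.2, 0.8, -0.3]
opening: 0.531
finger_force: 0.0
```

```bash
python3 - <<'E'
from st import *
c=shot('wrist'); st(); g=pix(c,[[.609,-.307,.048]])[0]; r,e,o,m=lid(c,g,rad=70); print(g,r)
g=g.astype(int); y0=max(0,g[1]-90); cv2.imwrite('pics/O1.png',cv2.resize(o[y0:g[1]+90,g[0]-100:g[0]+100],None,fx=3,fy=3)); print(y0,g[0]-100)
E
```

```text
t 26.2 tcp [ 603.9 -303.2  203.4] close 30.2 tilt [-0.     0.001] q [-0.62  0.31  1.6   0.    1.23 -1.14] F [-0.7 -0.   0.5] op 45.2 0.0
[259.04682622 174.94657743] ((609.62939453125, -302.3601989746094), (36.167938232421875, 73.08740997314453), 32.327457427978516)
84 159
```

View pics/O1.png

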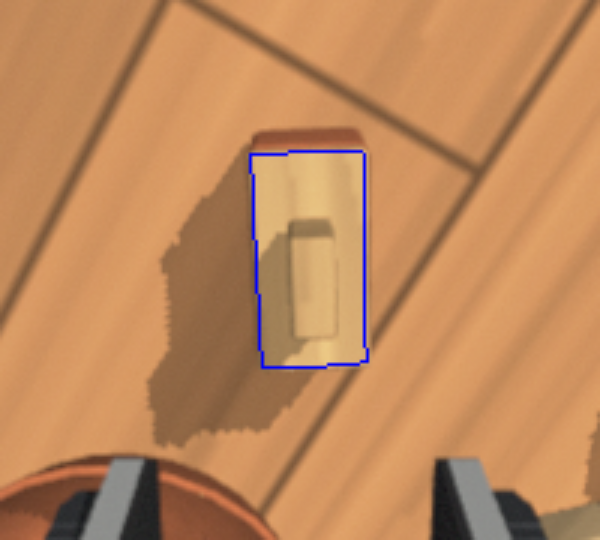

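The lid fit is 73x36 mm, centre (609.6,−302.4), with the short axis at 32.3°. I'll descend and grip.

Emit:
move_arm --plan '[3, 1, -10, 0, 0, 2, 45, 3, 0, -20, 0, 0, 0, 45, 0, 0, -25, 0, 0, 0, 45, 0, 0, -25, 0, 0, 0, 45, 0, 0, -25, 0, 0, 0, 45, 0, 0, -20, 0, 0, 0, 40, 0, 0, -13, 0, 0, 0, 35, 0, 0, -8, 0, 0, 0, 35, 0, 0, -4, 0, 0, 0, 35, 0, 0, 0, 0, 0, 0, 0, 0, 0, 0, 0, 0, 0, 0, 0, 0, 0, 0, 0, 0, 0]'

```text
time: 27.4
eef_pos: [0.6107, -0.3033, 0.0542]
tcp_rot: [0.483, 0.875, -0.0, 0.001]
contact_force: [-0.4, -0.2, -0.4]
opening: 0.152
finger_force: 42.4
```

Emit:
move_arm --plan '[0, 0, 0, 0, 0, 0, 0, 0, 0, 0, 0, 0, 0, 0, 0, 0, 0, 0, 0, 0, 0]'

```text
time: 27.7
eef_pos: [0.6107, -0.3033, 0.0542]
tcp_rot: [0.483, 0.875, -0.0, 0.001]
contact_force: [-0.6, 0.8, 2.5]
opening: 0.157
finger_force: 42.8
```

```bash
python3 - <<'E'
from st import *
st()
E
```

```text
t 27.7 tcp [ 610.7 -303.3   54.2] close 32.2 tilt [ 0.001 -0.001] q [-0.61  0.48  1.67  0.    0.99 -1.17] F [-0.6  0.8  2.5] op 13.4 42.80975639820099
```

Emit:
move_arm --plan '[0, 0, 4, 0, 0, 0, 0, 0, 0, 12, 0, 0, 0, 0, 0, 0, 25, 0, 0, 0, 0, 0, 0, 30, 0, 0, 0, 0, 0, 0, 30, 0, 0, 0, 0, -1, 10, 14, 0, 0, 5, 0, -2, 22, 0, 0, 0, 6, 0, -3, 30, 0, 0, 0, 7, 0, -3, 32, 0, 0, 0, 7, 0, -3, 32, 0, 0, 0, 7, 0, -3, 32, 0, 0, 0, 7, 0, -3, 30, 0, 0, 0, 7, 0]'

```text
time: 28.9
eef_pos: [0.5917, -0.1134, 0.1687]
tcp_rot: [0.1, 0.995, 0.0, -0.0]
contact_force: [-0.6, -0.2, -3.1]
opening: 0.149
finger_force: 42.2
```

Emit:
move_arm --plan '[-2, 23, 0, 0, 0, 7, 0, -2, 14, 0, 0, 0, 6, 0, 0, 0, 0, 0, 0, 0, 0, 0, 0, -10, 0, 0, 0, 0, 0, 0, -20, 0, 0, 0, 0, 0, 0, -20, 0, 0, 0, 0, 0, 0, -15, 0, 0, 0, 0, 0, 0, 0, 0, 0, 0, 0, 0, 0, 0, 0, 0, 0, 0]'

```text
time: 29.8
eef_pos: [0.5882, -0.0785, 0.103]
tcp_rot: [-0.01, 1.0, 0.0, -0.0]
contact_force: [0.3, -1.0, -1.4]
opening: 0.154
finger_force: 42.1
```

```bash
python3 - <<'E'
from st import *
cams.read_camera('top'); st()
E
```

```text
t 29.85 tcp [588.9 -78.6 104. ] close 91.1 tilt [ 0.001 -0.   ] q [-0.3   0.25  1.87 -0.    1.02 -1.89] F [-0.4  0.1 -2.9] op 13.3 42.07272291183472
```

Emit:
move_arm --plan '[0, 0, -12, 0, 0, 0, 0, 0, 0, -12, 0, 0, 0, 0, 0, 0, -9, 0, 0, 0, 0, 0, 0, -6, 0, 0, 0, 0, 0, 0, -3, 0, 0, 0, 0, 0, 0, -1, 0, 0, 0, 0, 0, 0, 0, 0, 0, 0, 0, 0, 0, 0, 0, 0, 0, 0]'

```text
time: 30.65
eef_pos: [0.5886, -0.078, 0.0606]
tcp_rot: [-0.01, 1.0, -0.0, 0.0]
contact_force: [-0.1, 0.2, -1.4]
opening: 0.148
finger_force: 42.1
```

Emit:
move_arm --plan '[0, 0, -0.5, 0, 0, 0, 0, 0, 0, -0.5, 0, 0, 0, 0, 0, 0, 0, 0, 0, 0, 0]'

```text
time: 30.95
eef_pos: [0.5886, -0.0781, 0.0601]
tcp_rot: [-0.01, 1.0, -0.0, 0.0]
contact_force: [-2.1, -0.8, 2.2]
opening: 0.156
finger_force: 42.7
```

Emit:
move_arm --plan '[0, 0, -0.5, 0, 0, 0, 0, 0, 0, -0.3, 0, 0, 0, 0, 0, 0, 0, 0, 0, 0, 0]'

```text
time: 31.25
eef_pos: [0.5887, -0.0782, 0.0601]
tcp_rot: [-0.01, 1.0, -0.0, 0.0]
contact_force: [-4.1, 0.3, 7.3]
opening: 0.151
finger_force: 43.5
```

Seated at the expected height. I'll release, rise and take a final look.

Emit:
move_arm --plan '[0, 0, 0, 0, 0, 0, 20, 0, 0, 0, 0, 0, 0, 28, 0, 0, 0, 0, 0, 0, 32, 0, 0, 0, 0, 0, 0, 32, 0, 0, 10, 0, 0, 0, 32, 0, 0, 25, 0, 0, 0, 32, 0, 0, 35, 0, 0, 0, 32, 0, 0, 40, 0, 0, 0, 32, 0, 0, 40, 0, 0, 0, 32, -10, -20, 30, 0, 0, 0, 32, -10, -30, 0, 0, 0, 0, 32, 0, 0, 0, 0, 0, 0, 32]'

```text
time: 32.45
eef_pos: [0.5683, -0.1306, 0.2413]
tcp_rot: [-0.009, 1.0, -0.001, 0.002]
contact_force: [0.3, -0.6, -0.4]
opening: 0.376
finger_force: 0.0
```

```bash
python3 - <<'E'
from st import *
st(); a=shot('scene')['color'][40:260,190:400,::-1]; b=shot('wrist')['color'][:,:,::-1]
a=cv2.resize(a,None,fx=384/220,fy=384/220); cv2.imwrite('pics/f.png',cv2.resize(np.hstack([a,b]),None,fx=.9,fy=.9))
E
```

```text
t 32.45 tcp [ 568.3 -130.6  241.3] close 91.0 tilt [ 0.004 -0.003] q [-0.4   0.08  1.8  -0.    1.26 -1.99] F [ 0.3 -0.6 -0.4] op 32.1 0.0
```

View pics/f.png

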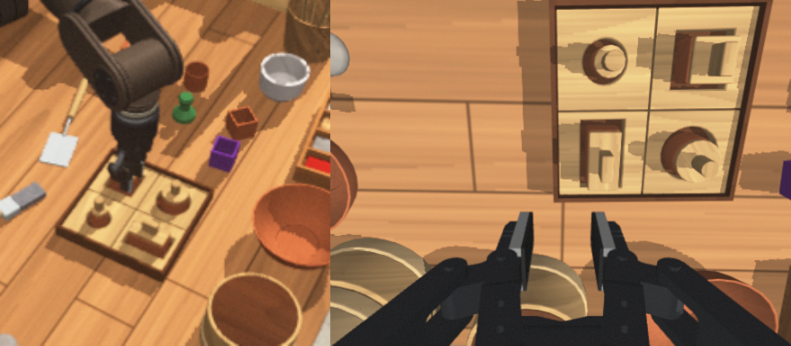

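All four pots stand upright in their own recesses (wrist view, around (605,60), (705,60), (600,150) and (690,155)). The open pots are untouched and the gripper is clear.

```bash
python3 -c "
from plant import order
print(order.sign_off())"
```

```text
the job is handed in; nothing more can be done
None
```

All four lidded pots stand upright in their own recesses in the tray, the two open pots were left where they stood, and I handed the job in at about 32 s of robot time.

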